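Counter-hold the bolt head behind the jig bracket

TASK

The spanner on the nut of the frame-jig bracket is slowly sinking under its own weight and turning the bolt with it. Lift the can off the bracket by its handle, keep it upright, and stand it on the bench beside the bracket without dropping it; then reach down into the narrow gap behind the bracket plate, grip the bolt head between the fingers and hold it firmly so that bolt and spanner stop turning. Finish while still holding the bolt head; do not touch the spanner, and leave the mug, the roll of tape and the mallet where they are.

Things in the scene. Friction and masses are not known exactly. Their poses are not given: they have to be found in the camera images.
- bracket: fixed jig bracket: steel base plate 130 x 150 x 10 mm (x, y, z) with two upright grey plates, 10 mm thick, 120 mm wide along y, tops 113 mm above the bench, with a 50 mm gap between them (x = -25 to 25 mm), open at the top and both y ends. Origin: centre of the underside, on the bench. The bolt runs along its x axis, 85 mm up, through the far (+x) plate
- bolt_head: steel hex bolt head in the gap, 24 mm across flats, 12 mm thick along the bolt; origin at its centre, midway between the plates, 28 mm below their tops; x along the bolt towards the nut; flats face its z and every 60 degrees about x. A 16 mm shank joins it to the far plate. The can stands above it at the start. Gripped at any turn of the hexagon it holds, after a second to settle
- head_center (a point): the centre of the bolt head, axes as the bolt head
- spanner: bright spanner fixed on the nut on the outside (+x face) of the far plate, 38 to 48 mm out from the head centre along the bolt, its shank along +y to 170 mm from the bolt axis; about 16 mm wide, 38 mm across at the nut; origin on the bolt axis at the head centre, x along the bolt, y along the spanner; about 270 g
- spanner_end (a point): free end of the spanner, 170 mm from the bolt axis
- bolt (a joint): turn of bolt, head, nut and spanner together: 0 with the spanner level, negative raised, positive sunk below level (rad); range -0.9 to 0.4. It starts raised 0.4 to 0.75 and sinks by itself at about 0.01 to 0.02 rad/s; the thread is stiff and slow to turn
- can: closed metal can, 80 mm diameter, 75 mm tall, with a fixed arched handle on top, 125 mm tall in all, about 450 g; stands across the tops of the two bracket plates, over the gap; origin at the centre of its underside, z up
- can_center (a point): centre of the can's round part, 37.5 mm above its underside
- can_handle (a point): middle of the can's handle bar: a round bar 10 mm thick and 64 mm long, level, along the can's y axis, 120 mm above the can's underside with 40 mm of free room below the bar
- mug: white mug, 80 mm diameter, 95 mm tall, handle at its +y side; stands on the bench, leave alone; origin at the centre of its underside
- tape: roll of tape lying flat, 100 mm diameter, 48 mm high; leave alone; origin at the centre of its underside
- mallet: mallet lying on the bench, 260 mm long along its x axis; leave alone; origin under its middle
Things that resemble listed ones, but are neither listed nor needed, are in the scene too. What is shaped like the can but purple is not meant.

How it is judged (in metres and radians):
On the way, in this order (a step that is already met when the one before it is completed fails the run):
1. the can is lifted off the bracket by the gripper (height (world z) of can above 0.125 m and contact force between the fingers and can above 1 N and contact force between can and bracket below 0.1 N), for 0.1 s.
2. the can stands upright on the bench beside the bracket, let go (height (world z) of can below 0.006 m and angle between can's own z axis and vertical below 0.1 rad and contact force between the fingers and can below 0.1 N and linear speed of can below 0.03 m/s), for 0.2 s.
3. the bolt head is gripped between the fingers and has stopped turning (contact force between the fingers and bolt_head above 10 N and distance between the grasp point and head_center below 0.022 m and velocity of joint bolt between -0.004 and 0.004 rad/s), for 0.3 s.
At the end, for the whole second after the job is handed in: Bolt head gripped (over 10 N, grasp point within 22 mm of its centre) and still (under 0.004 rad/s), spanner sunk less than 0.35 rad and touched by nothing; can upright (0.1 rad), at rest and let go on the bench within 0.35 m of the bracket (all of step 2 and all of step 3 and value of joint bolt below 0.35 rad and contact force between spanner and anything else below 0.3 N and horizontal distance between can and bracket below 0.35 m and contact force between anything else and can above 1 N and contact force between the arm and can below 0.1 N); the arm keeps its last pose, push and grip.
It fails at once if the robot touches the spanner (contact force between any of the fingers, the arm and spanner above 1 N).
It fails at once if the can is tipped (angle between can's own z axis and vertical above 0.6 rad).
It fails at once if the can is dropped (linear speed of can above 0.6 m/s and contact force between the fingers and can below 0.1 N).
It fails at once if mug, tape or mallet is disturbed (distance of any of mug, tape, mallet from where it was at the start of the episode above 0.02 m).
It also fails if it takes over 45 s, if anything falls off the work surface, if the arm or the gripper's body presses on something with over 40 N, if the wrist force passes 120 N, or if a joint passes its speed limit or range.

ROBOT

A 6-joint arm with a two-finger parallel gripper is mounted at the origin on the work surface. World frame = base frame: x ahead of the robot, y to its left, z up, the work surface at z = 0. Lengths are in m, angles in degrees, forces in N, time in s.
With the tool pointing down it reaches from about 0.3 to 0.75 m from the base axis. Payload 8.5 kg.
Tool frame: the origin (TCP) lies on the mounting face of the last link; the fingertips stand 173 mm ahead of it and the grasp point (between the pads) lies 155 mm ahead of it (env.tips_ahead is the distance from the TCP to the fingertips, in m); z points along the fingers, x is the direction in which the jaws open and shut, and the axes are right-handed (so a half turn about z gives the same grasp; the last joint's range is limited). The gripper opens to 85 mm and grips with 20 to 120 N. Pads are 22 mm wide; open, the fingers measure 114 mm over their backs; the gripper's body (76 mm by 85 mm) begins 54 mm behind the grasp point. The pads swing forward as they close: fully open they stand 13 mm farther back than shut.
Start: joints at [-88.711, 21.807, 74.336, -0, 83.858, -12.336], TCP at [0.13, -0.535, 0.405] pointing down, gripper open.
Joint ranges: [-178.18, 178.18], [-50.72, 133.34], [12.68, 142.11], [-81.47, 261.47], [9.98, 163.14], [-165.26, 165.26]. Speed limits (degrees/s): [136.94, 136.94, 180, 180, 180, 180].

INTERFACE

Orientations are given as a 3x3 rotation matrix whose columns are the frame's x, y, z axes.
In Python, from rig import env gives the robot as it stands. The module is installed in compiled form; this text tells all that it offers.
- The arm moves only by the tool step_arm, never from a script. Its argument "increments" is a list of rows, each an object of numbers: "x", "y", "z": the shift along the tool's x, y, z in cm; "wx", "wy", "wz": the turn, a rotation vector about the tool's x, y, z in rad; "gripper": the finger opening in cm, from 0 to 8.54. A call has 1 to 20 rows; each row shifts and turns the commanded pose from where the row before left it, along the tool's axes as they then stand; what a row does not reach is not made up. A row lasts 1/10 s, in which the tool goes at most 50 mm and 8.59 degrees, less where a joint would pass 70% of its speed; a pose out of reach is approached as far as the arm can. A call with a gripper value outside its range is refused whole. The fingers move at their own pace and stop on an object; "newtons" is the grip in N (left out, the last holds). Time passes only in rows, so rows that do not move let the fingers close. It gives the time, the measured TCP pose, the force and the opening at its end, in the units of the state.
- env.observe(): the state, without advancing time (a new reading comes with each control period).
- env.get_image(name): name is "side" or "top" or "wrist"; returns a dict with "color" (400x640x3 uint8, blue, green, red), "camera_matrix" (3x3 intrinsics, pixels), "distortion" ([k1, k2, p1, p2, k3] as OpenCV has them; the pictures are not rectified), "rvec" (rotation vector, rad) and "tvec" (3), from world to camera coordinates, as OpenCV has them. Camera axes: x right, y down, z forward; pixel columns grow to the right and rows downward; lengths in m; the calibration is good to about 2 mm. A picture is of the moment at which its call begins. There is no depth.
- env.close_job(): hands the job in, once; it reports no verdict.
The state is a dict: "time_s": time; "q": joint angles; "qvel": joint speeds; "joint_efforts": joint torques, N m; "position": TCP position; "tool_rot": TCP orientation; "ft_force": force on the tool from outside, world axes, zero at the start; "wrist_torque": the same for the moment, N m; "grip_width": finger opening in m.
Only numpy, scipy, OpenCV 4.12 (cv2) and the standard library are available. Lean on these libraries where they do the work, as an engineer would, in place of code of your own. Each camera call takes 0.05 s, during which the arm holds its last target. There are 200 camera calls.

## Working session

There is one attempt and no reset: what is moved stays moved. The work goes in short steps, Python scripts to look and compute and a tool call to move; the robot and the scene stay as the last step left them, time stands still between calls to the robot, and variables do not carry over. Pictures are saved under pics/ and viewed, about 8 in all and at most 12, crops included, and the job is handed in when it is done.

Besides the shell and the picture viewer there is one more tool, called after ">>>" as name(argument=value, ...), one argument or row to a line, values as JSON. step_arm: Moves the arm, as the interface text tells. Its arguments: {"type":"object","properties":{"increments":{"type":"array"},"newtons":{"type":"number"}},"required":["increments"]}

```bash
mkdir -p pics; cat > h.py <<'E'
import numpy as np, cv2
from rig import env
def cam(n):
    d=env.get_image(n); return d
def ray(d,uv):
    K=np.array(d["camera_matrix"]);D=np.array(d["distortion"],float)
    p=cv2.undistortPoints(np.array([[uv]],float),K,D)[0,0]
    R=cv2.Rodrigues(np.array(d["rvec"],float))[0];t=np.array(d["tvec"],float).reshape(3)
    return -R.T@t, R.T@np.array([p[0],p[1],1.])
def onz(d,uv,z):
    c,v=ray(d,uv); return c+v*(z-c[2])/v[2]
def proj(d,P):
    return cv2.projectPoints(np.array(P,float).reshape(-1,1,3),np.array(d["rvec"],float),np.array(d["tvec"],float),np.array(d["camera_matrix"]),np.array(d["distortion"],float))[0].reshape(-1,2)
E
python3 - <<'E'
from h import *
a=cam("top");b=cam("side")
for n,d in(("top",a),("side",b)):
    cv2.imwrite(f"pics/{n}0.png",d["color"]); print(n,ray(d,(320,200)))
print(env.observe())
import pickle;pickle.dump((a,b),open("c0.pkl","wb"))
E
```

```text
top (array([ 0.24094525, -0.01177226,  1.54041032]), array([ 2.47398277e-01, -5.39666125e-04, -9.69110332e-01]))
side (array([0.16720284, 0.66894928, 1.10655956]), array([ 0.32554012, -0.55513267, -0.76553521]))
{'time_s': 0.1, 'q': array([-8.87120078e+01,  2.18373240e+01,  7.43786793e+01, -1.10090072e-03,
        8.38554560e+01, -1.23372351e+01]), 'qvel': array([-0.01297052, -0.15277697, -0.1134792 ,  0.08653666,  0.00645396,
        0.0070921 ]), 'joint_efforts': array([ 3.44543019e-03, -4.49223053e+01, -2.31654704e+01, -1.88339932e-04,
        3.66375476e-03, -1.05508562e-06]), 'position': array([ 0.12954528, -0.53448977,  0.40418174]), 'tool_rot': array([[ 2.35572027e-01, -9.71856892e-01, -4.71334410e-05],
       [-9.71856124e-01, -2.35571901e-01,  1.24645478e-03],
       [-1.22247898e-03, -2.47822955e-04, -9.99999222e-01]]), 'ft_force': array([-0.78748866,  0.32990031, -0.45661538]), 'wrist_torque': array([-0.02253417, -0.00911584,  0.03706619]), 'grip_width': 0.08519024144442337}
```

View pics/top0.png

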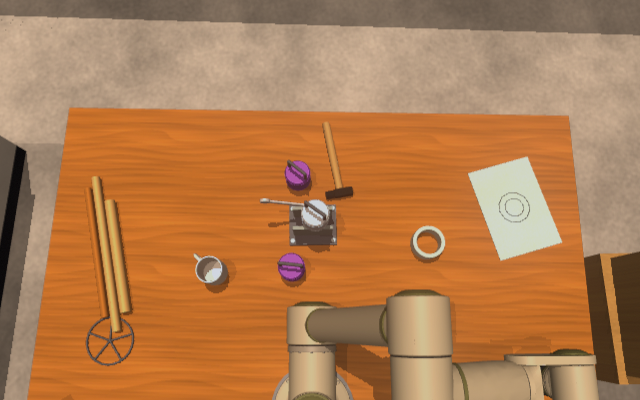

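View pics/side0.png

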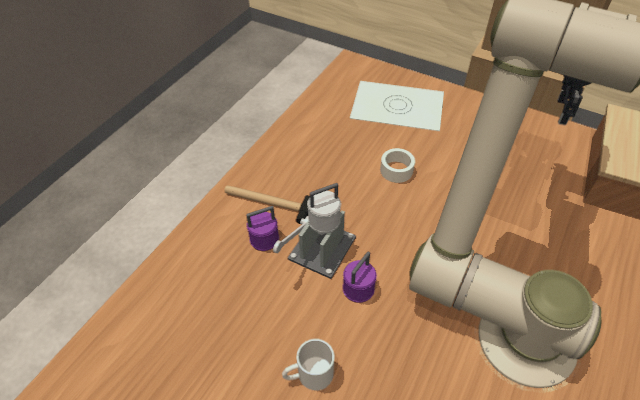

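The top view puts the bracket at about (313,225). The silver-grey can with a dark handle stands on it at (316,213), and the spanner runs left from it to (263,200). In the side view the can is at (325,210). The purple look-alikes are at top (298,175) and (292,267), and at side (263,230) and (360,280). They stand on the bench and are the wrong colour, so the grey can on the plates is the one. I'll confirm it in one enlarged crop.

```bash
python3 - <<'E'
from h import *
import pickle
a,b=pickle.load(open("c0.pkl","rb"))
A=cv2.resize(a["color"][185:260,255:355],None,fx=5,fy=5,interpolation=cv2.INTER_CUBIC)
B=cv2.resize(b["color"][180:280,265:365],None,fx=3,fy=3,interpolation=cv2.INTER_CUBIC)
im=np.zeros((375,800,3),np.uint8);im[:,:500]=A;im[:300,500:]=B
cv2.imwrite("pics/crop1.png",im)
E
```

```text
(no output)
```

View pics/crop1.png

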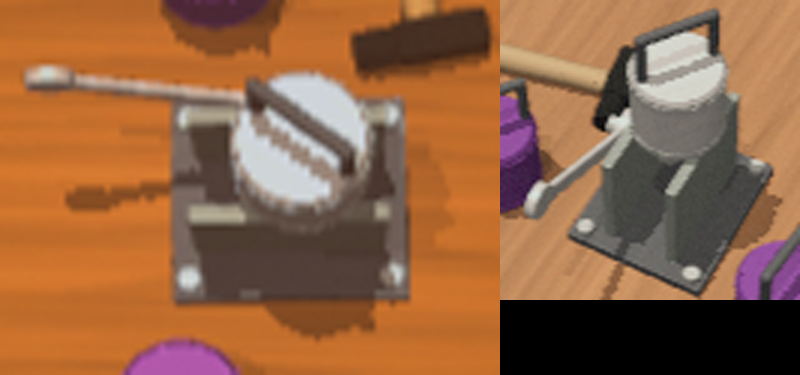

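```bash
python3 - <<'E'
from h import *
import pickle
a,b=pickle.load(open("c0.pkl","rb"))
t=lambda x,y:(255+(x+.5)/5-.5,185+(y+.5)/5-.5)
s=lambda x,y:(265+(x-500+.5)/3-.5,180+(y+.5)/3-.5)
C=[onz(a,t(*p),.01) for p in((172,98),(405,98),(408,300),(175,303))]
print("base",np.round(C,4).tolist(),"ctr",np.mean(C,0).round(4),[np.linalg.norm(C[i]-C[i-1]).round(3) for i in range(4)])
F=[onz(a,t(*p),.113) for p in((180,117),(395,117),(190,213),(388,213))]
print("plates",np.round(F,4).tolist())
def tri(u,v):
    c1,d1=ray(a,u);c2,d2=ray(b,v)
    M=np.stack([d1,-d2],1);k=np.linalg.lstsq(M,c2-c1,rcond=None)[0]
    p,q=c1+k[0]*d1,c2+k[1]*d2;return (p+q)/2,np.linalg.norm(p-q)
H=[]
for n,u,v in(("h1",(253,90),(639,46)),("h2",(347,155),(716,17)),("spend",(45,77),(537,198))):
    p,e=tri(t(*u),s(*v));print(n,p.round(4),e.round(4));H.append(p)
    if n[0]=='h':print(' onz',onz(a,t(*u),.233).round(4),onz(b,s(*v),.233).round(4))
d=H[1]-H[0];print("mid",(H[0]+H[1])/2,np.linalg.norm(d),np.degrees(np.arctan2(d[1],d[0])))
# can lid disc, by brightness
g=a["color"].astype(int)
m=((g.min(2)>150)&(g.max(2)-g.min(2)<40)).astype(np.uint8);m[:200]=0;m[230:]=0;m[:,:300]=0;m[:,331:]=0
ys,xs=np.nonzero(m);c,r=cv2.minEnclosingCircle(np.stack([xs,ys],1).astype(np.float32));print("lid",c,r,onz(a,c,.188))
E
```

```text
base [[0.6158, 0.0871, 0.01], [0.6186, -0.0632, 0.01], [0.487, -0.0664, 0.01], [0.4824, 0.081, 0.01]] ctr [0.5509 0.0096 0.01  ] [np.float64(0.134), np.float64(0.15), np.float64(0.132), np.float64(0.147)]
plates [[0.5789, 0.0753, 0.113], [0.5813, -0.0538, 0.113], [0.5203, 0.0675, 0.113], [0.5225, -0.0503, 0.113]]
h1 [0.5676 0.0282 0.2269] 0.001
 onz [0.5666 0.0282 0.233 ] [0.5643 0.0326 0.233 ]
h2 [ 0.5297 -0.0246  0.2306] 0.0033
 onz [ 0.5308 -0.0242  0.233 ] [ 0.527  -0.0228  0.233 ]
spend [0.589  0.1515 0.1602] 0.0026
mid [0.54863839 0.00180838 0.22877461] 0.06514944554757295 -125.64844845545028
lid (314.09234619140625, 211.21974182128906) 14.08377742767334 [0.55300513 0.00368623 0.188     ]
```

The crop confirms the grey can on the plates, with its handle running diagonally from (252,90) to (347,155). The measurements agree with the given sizes:
- **Base plate:** 0.15 × 0.133 m, centre (0.551, 0.009), yaw about 1.3°.
- **Handle:** 65 mm long, middle about (0.549, 0.003), direction 54°.

I'm moving above it now.

>>> step_arm(
  increments=[
    {"z":-3.5,"gripper":8.5},
    {"z":-3.5},
    {"z":-3.5},
    {"x":-2.5,"y":-3.14},
    {"x":-2.5,"y":-3.14},
    {"x":-2.5,"y":-3.14},
    {"x":-2.5,"y":-3.14},
    {"x":-2.5,"y":-3.14},
    {"x":-2.5,"y":-3.14},
    {"x":-2.5,"y":-3.14},
    {"x":-2.5,"y":-3.14},
    {"x":-2.5,"y":-3.14},
    {"x":-2.5,"y":-3.14},
    {"x":-2.5,"y":-3.14},
    {"x":-2.5,"y":-3.14},
    {"x":-2.5,"y":-3.14},
    {"x":-2.5,"y":-3.14},
    {"x":-2.5,"y":-3.14},
    {"x":-2.5,"y":-3.14},
    {"x":-2.5,"y":-3.14},
  ],
)

```text
invalid input at $.increments[0]: expected keys x, y, z, wx, wy, wz, gripper
```

>>> step_arm(
  increments=[
    {"wz":-0.142},
    {"wz":-0.142},
    {"wz":-0.142},
    {"wz":-0.142},
    {"wz":-0.142},
    {},
    {},
  ],
)

```text
invalid input at $.increments[0]: expected keys x, y, z, wx, wy, wz, gripper
```

```bash
python3 - <<'E'
from h import *
o=env.observe();print(o["time_s"],o["position"],o["tool_rot"].round(4))
w=cam("wrist");import pickle;pickle.dump(w,open("w1.pkl","wb"))
cv2.imwrite("pics/w1.png",w["color"])
print(ray(w,(320,200)))
print(proj(w,[[.5676,.0282,.233],[.5297,-.0246,.233],[.5486,.0025,.233],[.551,.009,.188]]))
E
```

```text
0.1 [ 0.12954528 -0.53448977  0.40418174] [[ 2.356e-01 -9.719e-01 -0.000e+00]
 [-9.719e-01 -2.356e-01  1.200e-03]
 [-1.200e-03 -2.000e-04 -1.000e+00]]
(array([ 0.20839344, -0.5141433 ,  0.37336745]), array([-0.30276123, -0.07983513, -0.94975338]))
[[-5.52790404e+05 -6.20589269e+05]
 [-1.58226067e+09 -1.77928133e+09]
 [-3.17429990e+06 -3.56110782e+06]
 [ 6.40942287e+04  7.34580978e+04]]
```

View pics/w1.png

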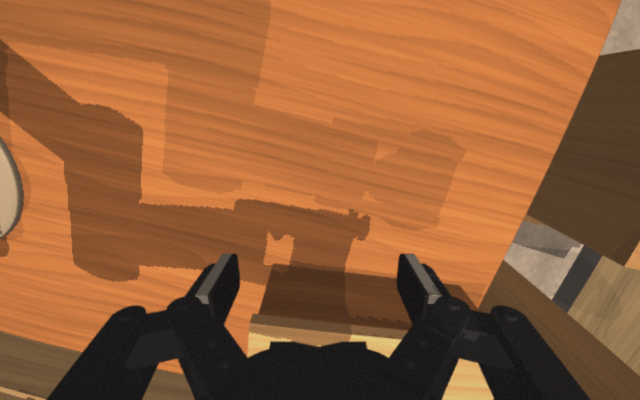

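The moves were refused because every row needs all the keys, so the wrist picture shows only bare bench at the start pose. I'll resend them with full rows.

>>> step_arm(
  increments=[
    {"x":0,"y":0,"z":-3.5,"wx":0,"wy":0,"wz":0,"gripper":8.5},
    {"x":0,"y":0,"z":-3.5,"wx":0,"wy":0,"wz":0,"gripper":8.5},
    {"x":0,"y":0,"z":-3.5,"wx":0,"wy":0,"wz":0,"gripper":8.5},
    {"x":-2.5,"y":-3.14,"z":0,"wx":0,"wy":0,"wz":0,"gripper":8.5},
    {"x":-2.5,"y":-3.14,"z":0,"wx":0,"wy":0,"wz":0,"gripper":8.5},
    {"x":-2.5,"y":-3.14,"z":0,"wx":0,"wy":0,"wz":0,"gripper":8.5},
    {"x":-2.5,"y":-3.14,"z":0,"wx":0,"wy":0,"wz":0,"gripper":8.5},
    {"x":-2.5,"y":-3.14,"z":0,"wx":0,"wy":0,"wz":0,"gripper":8.5},
    {"x":-2.5,"y":-3.14,"z":0,"wx":0,"wy":0,"wz":0,"gripper":8.5},
    {"x":-2.5,"y":-3.14,"z":0,"wx":0,"wy":0,"wz":0,"gripper":8.5},
    {"x":-2.5,"y":-3.14,"z":0,"wx":0,"wy":0,"wz":0,"gripper":8.5},
    {"x":-2.5,"y":-3.14,"z":0,"wx":0,"wy":0,"wz":0,"gripper":8.5},
    {"x":-2.5,"y":-3.14,"z":0,"wx":0,"wy":0,"wz":0,"gripper":8.5},
    {"x":-2.5,"y":-3.14,"z":0,"wx":0,"wy":0,"wz":0,"gripper":8.5},
    {"x":-2.5,"y":-3.14,"z":0,"wx":0,"wy":0,"wz":0,"gripper":8.5},
    {"x":-2.5,"y":-3.14,"z":0,"wx":0,"wy":0,"wz":0,"gripper":8.5},
    {"x":-2.5,"y":-3.14,"z":0,"wx":0,"wy":0,"wz":0,"gripper":8.5},
    {"x":-2.5,"y":-3.14,"z":0,"wx":0,"wy":0,"wz":0,"gripper":8.5},
    {"x":-2.5,"y":-3.14,"z":0,"wx":0,"wy":0,"wz":0,"gripper":8.5},
    {"x":-2.5,"y":-3.14,"z":0,"wx":0,"wy":0,"wz":0,"gripper":8.5},
  ],
)

```text
time_s: 2.15
position: [0.549, 0.0059, 0.5095]
tool_rot: [[0.236, -0.972, -0.0], [-0.972, -0.236, 0.0], [-0.0, 0.0, -1.0]]
ft_force: [-0.1, -1.4, 0.3]
grip_width: 0.0852
```

>>> step_arm(
  increments=[
    {"x":0,"y":0,"z":0,"wx":0,"wy":0,"wz":-0.142,"gripper":8.5},
    {"x":0,"y":0,"z":0,"wx":0,"wy":0,"wz":-0.142,"gripper":8.5},
    {"x":0,"y":0,"z":0,"wx":0,"wy":0,"wz":-0.142,"gripper":8.5},
    {"x":0,"y":0,"z":0,"wx":0,"wy":0,"wz":-0.142,"gripper":8.5},
    {"x":0,"y":0,"z":0,"wx":0,"wy":0,"wz":-0.142,"gripper":8.5},
    {"x":0,"y":0,"z":0,"wx":0,"wy":0,"wz":0,"gripper":8.5},
    {"x":0,"y":0,"z":0,"wx":0,"wy":0,"wz":0,"gripper":8.5},
  ],
)

```text
time_s: 2.85
position: [0.5482, 0.0043, 0.5095]
tool_rot: [[0.81, -0.587, -0.0], [-0.587, -0.81, 0.0], [-0.0, 0.0, -1.0]]
ft_force: [-0.1, -0.0, 0.3]
grip_width: 0.085
```

```bash
python3 - <<'E'
from h import *
o=env.observe();print(o["time_s"],o["position"],o["tool_rot"].round(4))
w=cam("wrist");import pickle;pickle.dump(w,open("w2.pkl","wb"))
cv2.imwrite("pics/w2.png",w["color"])
print(ray(w,(320,200)))
print(proj(w,[[.5676,.0282,.233],[.5297,-.0246,.233],[.5486,.0025,.233],[.551,.009,.188]]))
E
```

```text
2.85 [0.54824682 0.00426961 0.50953946] [[ 8.099e-01 -5.865e-01 -4.000e-04]
 [-5.865e-01 -8.099e-01  1.000e-04]
 [-4.000e-04  2.000e-04 -1.000e+00]]
(array([0.59574198, 0.07127099, 0.47870484]), array([-0.17778699, -0.25823639, -0.94961848]))
[[320.65529818 168.61650109]
 [320.76543434 234.44081782]
 [320.2333704  202.28844653]
 [318.18125903 183.07295113]]
```

View pics/w2.png

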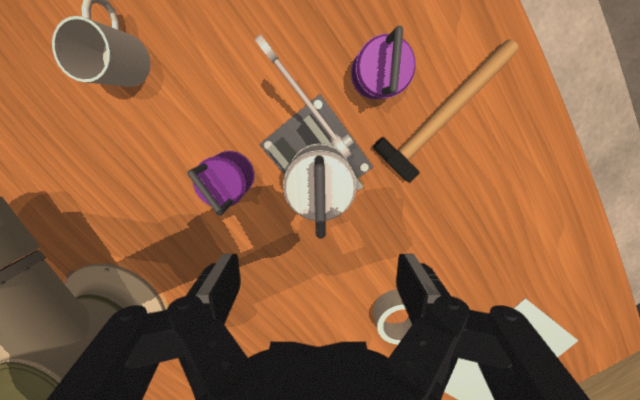

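The wrist view shows the grey can's handle from (320,163) to (320,234), vertical and centred between the fingers, as predicted. I'm descending and gripping.

>>> step_arm(
  increments=[
    {"x":0,"y":0,"z":3,"wx":0,"wy":0,"wz":0,"gripper":8.5},
    {"x":0,"y":0,"z":3,"wx":0,"wy":0,"wz":0,"gripper":8.5},
    {"x":0,"y":0,"z":3,"wx":0,"wy":0,"wz":0,"gripper":8.5},
    {"x":0,"y":0,"z":2,"wx":0,"wy":0,"wz":0,"gripper":8.5},
    {"x":0,"y":0,"z":1.2,"wx":0,"wy":0,"wz":0,"gripper":8.5},
    {"x":0,"y":0,"z":0,"wx":0,"wy":0,"wz":0,"gripper":8.5},
    {"x":0,"y":0,"z":0,"wx":0,"wy":0,"wz":0,"gripper":0.2},
    {"x":0,"y":0,"z":0,"wx":0,"wy":0,"wz":0,"gripper":0.2},
    {"x":0,"y":0,"z":0,"wx":0,"wy":0,"wz":0,"gripper":0.2},
    {"x":0,"y":0,"z":0,"wx":0,"wy":0,"wz":0,"gripper":0.2},
    {"x":0,"y":0,"z":0,"wx":0,"wy":0,"wz":0,"gripper":0.2},
    {"x":0,"y":0,"z":0,"wx":0,"wy":0,"wz":0,"gripper":0.2},
    {"x":0,"y":0,"z":0,"wx":0,"wy":0,"wz":0,"gripper":0.2},
    {"x":0,"y":0,"z":0,"wx":0,"wy":0,"wz":0,"gripper":0.2},
    {"x":0,"y":0,"z":0,"wx":0,"wy":0,"wz":0,"gripper":0.2},
    {"x":0,"y":0,"z":0,"wx":0,"wy":0,"wz":0,"gripper":0.2},
  ],
  newtons=80,
)

```text
time_s: 4.5
position: [0.5484, 0.0042, 0.3881]
tool_rot: [[0.812, -0.584, 0.001], [-0.584, -0.812, -0.0], [0.001, -0.0, -1.0]]
ft_force: [2.7, -2.1, 4.5]
grip_width: 0.0068
```

>>> step_arm(
  increments=[
    {"x":0,"y":0,"z":0,"wx":0,"wy":0,"wz":0,"gripper":0.2},
    {"x":0,"y":0,"z":-0.5,"wx":0,"wy":0,"wz":0,"gripper":0.2},
    {"x":0,"y":0,"z":-1,"wx":0,"wy":0,"wz":0,"gripper":0.2},
    {"x":0,"y":0,"z":-1,"wx":0,"wy":0,"wz":0,"gripper":0.2},
    {"x":0,"y":0,"z":-1,"wx":0,"wy":0,"wz":0,"gripper":0.2},
    {"x":0,"y":0,"z":-0.5,"wx":0,"wy":0,"wz":0,"gripper":0.2},
    {"x":0,"y":0,"z":0,"wx":0,"wy":0,"wz":0,"gripper":0.2},
    {"x":0,"y":0,"z":0,"wx":0,"wy":0,"wz":0,"gripper":0.2},
  ],
)

```text
time_s: 5.3
position: [0.5481, 0.0043, 0.4275]
tool_rot: [[0.812, -0.583, -0.001], [-0.583, -0.812, 0.0], [-0.001, 0.0, -1.0]]
ft_force: [-0.2, 0.3, -5.6]
grip_width: 0.0075
```

```bash
python3 - <<'E'
from h import *
b=cam("side");w=cam("wrist");a=cam("top")
im=np.zeros((400,800,3),np.uint8)
im[:,:400]=cv2.resize(b["color"][130:290,240:400],(400,400));im[:,400:]=cv2.resize(w["color"][60:380,160:480],(400,400))
cv2.imwrite("pics/lift.png",im)
o=env.observe();print(o["ft_force"],o["grip_width"])
print("tape",onz(a,(428.5,241.5),.048))
E
```

```text
[ 0.03819582 -0.79965639 -6.09743153] 0.007418389640040393
tape [ 0.49585075 -0.34989979  0.048     ]
```

View pics/lift.png

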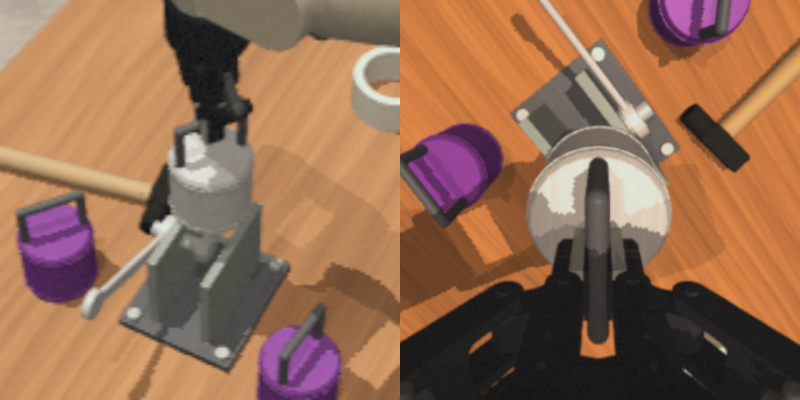

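The can is clear of the plates (lid at about (210,170) in the left half), upright and gripped by the bar, and the force is −5.6 N vertically. The right side is free, with the tape at y = −0.35, so I'm carrying the can to y ≈ −0.17.

>>> step_arm(
  increments=[
    {"x":0.7,"y":1.0,"z":0,"wx":0,"wy":0,"wz":0,"gripper":0.2},
    {"x":1.2,"y":1.7,"z":0,"wx":0,"wy":0,"wz":0,"gripper":0.2},
    {"x":1.6,"y":2.2,"z":0,"wx":0,"wy":0,"wz":0,"gripper":0.2},
    {"x":1.6,"y":2.2,"z":0,"wx":0,"wy":0,"wz":0,"gripper":0.2},
    {"x":1.6,"y":2.2,"z":0,"wx":0,"wy":0,"wz":0,"gripper":0.2},
    {"x":1.6,"y":2.2,"z":0,"wx":0,"wy":0,"wz":0,"gripper":0.2},
    {"x":1.2,"y":1.7,"z":0,"wx":0,"wy":0,"wz":0,"gripper":0.2},
    {"x":0.7,"y":1.0,"z":0,"wx":0,"wy":0,"wz":0,"gripper":0.2},
    {"x":0,"y":0,"z":1,"wx":0,"wy":0,"wz":0,"gripper":0.2},
    {"x":0,"y":0,"z":2,"wx":0,"wy":0,"wz":0,"gripper":0.2},
    {"x":0,"y":0,"z":2.5,"wx":0,"wy":0,"wz":0,"gripper":0.2},
    {"x":0,"y":0,"z":2.5,"wx":0,"wy":0,"wz":0,"gripper":0.2},
    {"x":0,"y":0,"z":2.5,"wx":0,"wy":0,"wz":0,"gripper":0.2},
    {"x":0,"y":0,"z":2,"wx":0,"wy":0,"wz":0,"gripper":0.2},
    {"x":0,"y":0,"z":1,"wx":0,"wy":0,"wz":0,"gripper":0.2},
    {"x":0,"y":0,"z":0.5,"wx":0,"wy":0,"wz":0,"gripper":0.2},
    {"x":0,"y":0,"z":0.3,"wx":0,"wy":0,"wz":0,"gripper":0.2},
    {"x":0,"y":0,"z":0,"wx":0,"wy":0,"wz":0,"gripper":0.2},
    {"x":0,"y":0,"z":0,"wx":0,"wy":0,"wz":0,"gripper":0.2},
  ],
)

```text
time_s: 7.35
position: [0.5483, -0.1706, 0.2855]
tool_rot: [[0.812, -0.583, 0.001], [-0.583, -0.812, -0.001], [0.001, -0.0, -1.0]]
ft_force: [-0.0, 0.2, -5.4]
grip_width: 0.0071
```

>>> step_arm(
  increments=[
    {"x":0,"y":0,"z":0.25,"wx":0,"wy":0,"wz":0,"gripper":0.2},
    {"x":0,"y":0,"z":0.25,"wx":0,"wy":0,"wz":0,"gripper":0.2},
    {"x":0,"y":0,"z":0.2,"wx":0,"wy":0,"wz":0,"gripper":0.2},
    {"x":0,"y":0,"z":0.2,"wx":0,"wy":0,"wz":0,"gripper":0.2},
    {"x":0,"y":0,"z":0,"wx":0,"wy":0,"wz":0,"gripper":0.2},
    {"x":0,"y":0,"z":0,"wx":0,"wy":0,"wz":0,"gripper":0.2},
  ],
)

```text
time_s: 7.95
position: [0.5482, -0.1706, 0.2757]
tool_rot: [[0.812, -0.584, -0.0], [-0.584, -0.812, 0.0], [-0.0, 0.0, -1.0]]
ft_force: [-0.5, -0.7, -6.2]
grip_width: 0.0069
```

>>> step_arm(
  increments=[
    {"x":0,"y":0,"z":0.1,"wx":0,"wy":0,"wz":0,"gripper":0.2},
    {"x":0,"y":0,"z":0.1,"wx":0,"wy":0,"wz":0,"gripper":0.2},
    {"x":0,"y":0,"z":0,"wx":0,"wy":0,"wz":0,"gripper":0.2},
  ],
)

```text
time_s: 8.25
position: [0.5487, -0.1709, 0.2749]
tool_rot: [[0.812, -0.584, 0.003], [-0.584, -0.812, -0.002], [0.004, -0.0, -1.0]]
ft_force: [2.7, -1.5, 3.9]
grip_width: 0.0072
```

It has touched down: the vertical force went from −6 to +4 N. I'm opening and rising.

>>> step_arm(
  increments=[
    {"x":0,"y":0,"z":0,"wx":0,"wy":0,"wz":0,"gripper":2},
    {"x":0,"y":0,"z":0,"wx":0,"wy":0,"wz":0,"gripper":4},
    {"x":0,"y":0,"z":0,"wx":0,"wy":0,"wz":0,"gripper":6},
    {"x":0,"y":0,"z":0,"wx":0,"wy":0,"wz":0,"gripper":6},
    {"x":0,"y":0,"z":0,"wx":0,"wy":0,"wz":0,"gripper":6},
    {"x":0,"y":0,"z":0,"wx":0,"wy":0,"wz":0,"gripper":6},
    {"x":0,"y":0,"z":-1,"wx":0,"wy":0,"wz":0,"gripper":6},
    {"x":0,"y":0,"z":-2,"wx":0,"wy":0,"wz":0,"gripper":6},
    {"x":0,"y":0,"z":-4,"wx":0,"wy":0,"wz":0,"gripper":6},
    {"x":0,"y":0,"z":-4,"wx":0,"wy":0,"wz":0,"gripper":6},
    {"x":0,"y":0,"z":-4,"wx":0,"wy":0,"wz":0,"gripper":6},
    {"x":0,"y":0,"z":-2,"wx":0,"wy":0,"wz":0,"gripper":6},
    {"x":0,"y":0,"z":0,"wx":0,"wy":0,"wz":0,"gripper":6},
    {"x":0,"y":0,"z":0,"wx":0,"wy":0,"wz":0,"gripper":6},
  ],
)

```text
time_s: 9.65
position: [0.548, -0.1704, 0.4437]
tool_rot: [[0.812, -0.583, -0.0], [-0.583, -0.812, 0.0], [-0.0, 0.0, -1.0]]
ft_force: [-0.1, -0.5, -0.6]
grip_width: 0.0597
```

```bash
python3 - <<'E'
from h import *
import pickle
b=cam("side");a=cam("top");pickle.dump((a,b),open("c2.pkl","wb"))
im=np.zeros((400,800,3),np.uint8)
im[:,:400]=cv2.resize(b["color"][130:290,240:400],(400,400),interpolation=cv2.INTER_CUBIC);im[:,400:]=cv2.resize(a["color"][185:265,285:365],(400,400),interpolation=cv2.INTER_CUBIC)
cv2.imwrite("pics/rel.png",im)
E
```

```text
(no output)
```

View pics/rel.png

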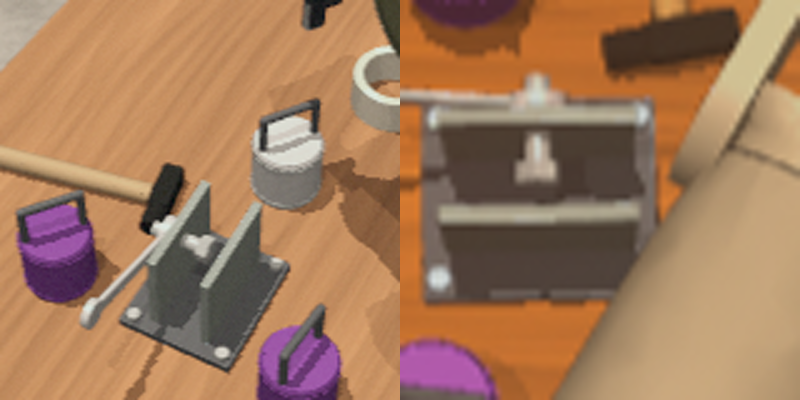

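The can stands upright on the bench at (288,160) in the left half, let go. The bolt head is visible in the gap at (536,168) in the right half. The plate tops are the strips at rows 117 and 213. Next I locate the head.

```bash
python3 - <<'E'
from h import *
import pickle
a,b=pickle.load(open("c2.pkl","rb"))
t=lambda x,y:(285+(x-400+.5)/5-.5,185+(y+.5)/5-.5)
s=lambda x,y:(240+(x+.5)/2.5-.5,130+(y+.5)/2.5-.5)
print("head top",onz(a,t(536,168),.095), "side",onz(b,s(207,247),.09))
F=[onz(a,t(*p),.113) for p in((432,117),(645,117),(440,213),(640,213))]
print(np.round(F,4).tolist(),np.mean(F,0))
for n in((535,117),):print("bolt at far plate col",onz(a,t(536,85),.095))
for nm,P in(("can",[.548,-.171,.1]),): print(proj(b,P))
h=np.array(onz(a,t(536,168),.095))
T=np.array([0.548,-0.1704]);R=np.array([[.812,-.583],[-.583,-.812]])
print(R.T@(h[:2]-T)*100)
E
```

```text
head top [0.55266562 0.01125081 0.095     ] side [0.54672569 0.01093753 0.09      ]
[[0.579, 0.0741, 0.113], [0.5813, -0.0538, 0.113], [0.5203, 0.0675, 0.113], [0.5225, -0.0515, 0.113]] [0.55078864 0.00907004 0.113     ]
bolt at far plate col [0.60444162 0.01234162 0.095     ]
[[355.02961325 179.67043811]]
[-10.21139344 -15.0220512 ]
```

The head is at about (0.551, 0.010). The two views, the plate midlines and the base centre agree to about 4 mm. I'm moving over it and aligning the jaws along the bracket's y.

>>> step_arm(
  increments=[
    {"x":-1.0,"y":-1.4,"z":0,"wx":0,"wy":0,"wz":0.1,"gripper":6},
    {"x":-2,"y":-2.9,"z":0,"wx":0,"wy":0,"wz":0,"gripper":6},
    {"x":-2,"y":-2.9,"z":0,"wx":0,"wy":0,"wz":0,"gripper":6},
    {"x":-2,"y":-2.9,"z":0,"wx":0,"wy":0,"wz":0,"gripper":6},
    {"x":-2,"y":-2.9,"z":0,"wx":0,"wy":0,"wz":0,"gripper":6},
    {"x":-1.3,"y":-1.8,"z":0,"wx":0,"wy":0,"wz":0,"gripper":6},
    {"x":0,"y":0,"z":0,"wx":0,"wy":0,"wz":0.138,"gripper":6},
    {"x":0,"y":0,"z":0,"wx":0,"wy":0,"wz":0.138,"gripper":6},
    {"x":0,"y":0,"z":0,"wx":0,"wy":0,"wz":0.138,"gripper":6},
    {"x":0,"y":0,"z":0,"wx":0,"wy":0,"wz":0.138,"gripper":6},
    {"x":0,"y":0,"z":0,"wx":0,"wy":0,"wz":0.138,"gripper":6},
    {"x":0,"y":0,"z":0,"wx":0,"wy":0,"wz":0.138,"gripper":6},
    {"x":0,"y":0,"z":0,"wx":0,"wy":0,"wz":0,"gripper":6},
    {"x":0,"y":0,"z":0,"wx":0,"wy":0,"wz":0,"gripper":6},
  ],
)

```text
time_s: 11.15
position: [0.5673, 0.0086, 0.443]
tool_rot: [[0.023, -1.0, -0.002], [-1.0, -0.023, 0.0], [-0.0, 0.002, -1.0]]
ft_force: [-0.2, -0.1, 0.0]
grip_width: 0.0598
```

```bash
python3 - <<'E'
from h import *
o=env.observe();print(o["time_s"],o["position"],o["tool_rot"].round(3).tolist(),o["q"].round(1))
R=o["tool_rot"];d=R.T@(np.array([.551,.010,.241])-o["position"])*100
print("tool cm",d,"yaw err",np.degrees(np.arctan2(R[1,0],R[0,0]))+88.9)
w=cam("wrist")
c=np.array([.551,.0095]);u=np.array([np.cos(.0195),np.sin(.0195)]);v=np.array([-u[1],u[0]])
q=lambda x,y,z:[*(c+u*x+v*y),z]
im=w["color"].copy()
for p in proj(w,[q(0,0,.097),q(25,0,0)] and [q(0,0,.097),q(.025,.06,.113),q(.025,-.06,.113),q(-.025,.06,.113),q(-.025,-.06,.113)]):
    print(p.round(1));cv2.circle(im,tuple(int(k) for k in p.round()),3,(0,0,255),1)
cv2.imwrite("pics/w3.png",im)
E
```

```text
11.15 [0.56725691 0.00859992 0.44295392] [[0.023, -1.0, -0.002], [-1.0, -0.023, 0.0], [-0.0, 0.002, -1.0]] [-11.1  22.3  67.3   0.   90.6  77.6]
tool cm [-0.170928    1.59059947 20.1979485 ] yaw err 0.24114970848158634
[318.  194.3]
[263.8 176.8]
[372.3 177.2]
[266.3 218.7]
[369.4 219.1]
```

View pics/w3.png

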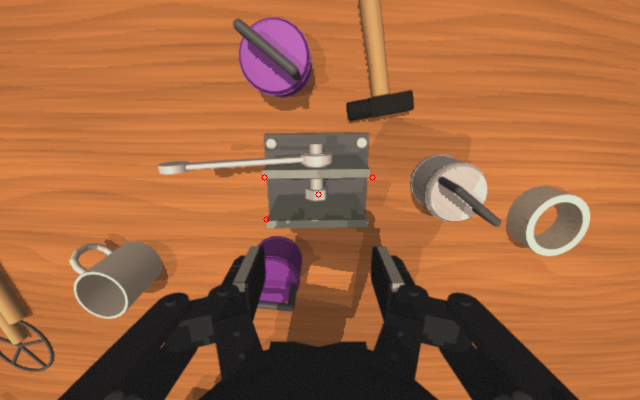

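The predicted marks fall on the gap's inner edges (rows 177 and 219) and on the head (318,194), so the calibration agrees. I'm centring, then descending.

>>> step_arm(
  increments=[
    {"x":-0.17,"y":0.8,"z":1,"wx":0,"wy":0,"wz":0,"gripper":5.2},
    {"x":0,"y":0.8,"z":2,"wx":0,"wy":0,"wz":0,"gripper":5.2},
    {"x":0,"y":0,"z":3,"wx":0,"wy":0,"wz":0,"gripper":5.2},
    {"x":0,"y":0,"z":3,"wx":0,"wy":0,"wz":0,"gripper":5.2},
    {"x":0,"y":0,"z":2,"wx":0,"wy":0,"wz":0,"gripper":5.2},
    {"x":0,"y":0,"z":1,"wx":0,"wy":0,"wz":0,"gripper":5.2},
    {"x":0,"y":0,"z":0,"wx":0,"wy":0,"wz":0,"gripper":5.2},
    {"x":0,"y":0,"z":0,"wx":0,"wy":0,"wz":0,"gripper":5.2},
    {"x":0,"y":0,"z":0,"wx":0,"wy":0,"wz":0,"gripper":5.2},
  ],
)

```text
time_s: 12.1
position: [0.5513, 0.0101, 0.3249]
tool_rot: [[0.02, -1.0, 0.002], [-1.0, -0.02, -0.0], [0.0, -0.002, -1.0]]
ft_force: [0.2, 0.0, 0.6]
grip_width: 0.0522
```

```bash
python3 - <<'E'
from h import *
o=env.observe();R=o["tool_rot"];print(o["time_s"],o["grip_width"],"tool cm",R.T@(np.array([.551,.010,.241])-o["position"])*100,"wz",np.degrees(np.arctan2(R[1,0],R[0,0]))+88.9)
w=cam("wrist");cv2.imwrite("pics/w4.png",w["color"])
E
```

```text
12.1 0.05223167580227439 tool cm [1.21321698e-03 4.96905541e-02 8.38788781e+00] wz 0.06712361135852518
```

View pics/w4.png

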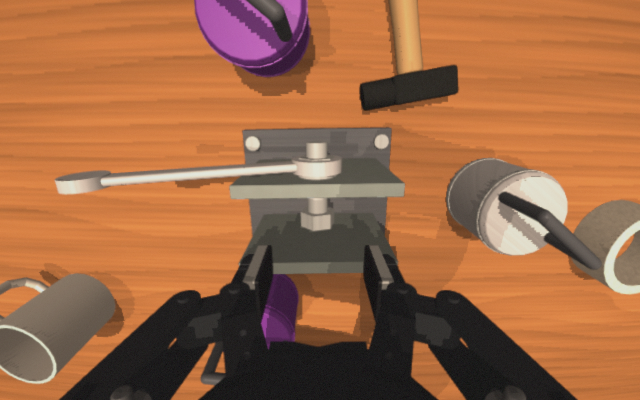

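The head at (316,220) is centred between the fingertips (columns 270 and 366). I'm going down into the gap.

>>> step_arm(
  increments=[
    {"x":0,"y":0.05,"z":1.5,"wx":0,"wy":0,"wz":0,"gripper":5.2},
    {"x":0,"y":0,"z":1.5,"wx":0,"wy":0,"wz":0,"gripper":5.2},
    {"x":0,"y":0,"z":1,"wx":0,"wy":0,"wz":0,"gripper":5.2},
    {"x":0,"y":0,"z":1,"wx":0,"wy":0,"wz":0,"gripper":5.2},
    {"x":0,"y":0,"z":0,"wx":0,"wy":0,"wz":0,"gripper":5.2},
  ],
)

```text
time_s: 12.65
position: [0.5506, 0.01, 0.2729]
tool_rot: [[0.02, -1.0, -0.002], [-1.0, -0.02, 0.0], [-0.0, 0.002, -1.0]]
ft_force: [0.6, 0.1, 0.2]
grip_width: 0.0521
```

>>> step_arm(
  increments=[
    {"x":0,"y":0,"z":0.7,"wx":0,"wy":0,"wz":0,"gripper":5.2},
    {"x":0,"y":0,"z":0.7,"wx":0,"wy":0,"wz":0,"gripper":5.2},
    {"x":0,"y":0,"z":0.7,"wx":0,"wy":0,"wz":0,"gripper":5.2},
    {"x":0,"y":0,"z":0.7,"wx":0,"wy":0,"wz":0,"gripper":5.2},
    {"x":0,"y":0,"z":0.4,"wx":0,"wy":0,"wz":0,"gripper":5.2},
    {"x":0,"y":0,"z":0,"wx":0,"wy":0,"wz":0,"gripper":5.2},
    {"x":0,"y":0,"z":0,"wx":0,"wy":0,"wz":0,"gripper":5.2},
  ],
)

```text
time_s: 13.35
position: [0.5507, 0.01, 0.2418]
tool_rot: [[0.02, -1.0, 0.0], [-1.0, -0.02, 0.0], [-0.0, -0.0, -1.0]]
ft_force: [-0.2, -1.1, 0.9]
grip_width: 0.052
```

There was no contact on the way down. Closing firmly now.

>>> step_arm(
  increments=[
    {"x":0,"y":0,"z":0,"wx":0,"wy":0,"wz":0,"gripper":4},
    {"x":0,"y":0,"z":0,"wx":0,"wy":0,"wz":0,"gripper":3},
    {"x":0,"y":0,"z":0,"wx":0,"wy":0,"wz":0,"gripper":1},
    {"x":0,"y":0,"z":0,"wx":0,"wy":0,"wz":0,"gripper":1},
    {"x":0,"y":0,"z":0,"wx":0,"wy":0,"wz":0,"gripper":1},
    {"x":0,"y":0,"z":0,"wx":0,"wy":0,"wz":0,"gripper":1},
    {"x":0,"y":0,"z":0,"wx":0,"wy":0,"wz":0,"gripper":1},
    {"x":0,"y":0,"z":0,"wx":0,"wy":0,"wz":0,"gripper":1},
  ],
  newtons=100,
)

```text
time_s: 14.15
position: [0.5506, 0.0104, 0.2425]
tool_rot: [[0.02, -1.0, 0.001], [-1.0, -0.02, 0.0], [-0.0, -0.001, -1.0]]
ft_force: [-1.6, 2.4, 5.2]
grip_width: 0.0227
```

>>> step_arm(
  increments=[
    {"x":0,"y":0,"z":0,"wx":0,"wy":0,"wz":0,"gripper":1},
    {"x":0,"y":0,"z":0,"wx":0,"wy":0,"wz":0,"gripper":1},
    {"x":0,"y":0,"z":0,"wx":0,"wy":0,"wz":0,"gripper":1},
    {"x":0,"y":0,"z":0,"wx":0,"wy":0,"wz":0,"gripper":1},
    {"x":0,"y":0,"z":0,"wx":0,"wy":0,"wz":0,"gripper":1},
    {"x":0,"y":0,"z":0,"wx":0,"wy":0,"wz":0,"gripper":1},
    {"x":0,"y":0,"z":0,"wx":0,"wy":0,"wz":0,"gripper":1},
    {"x":0,"y":0,"z":0,"wx":0,"wy":0,"wz":0,"gripper":1},
    {"x":0,"y":0,"z":0,"wx":0,"wy":0,"wz":0,"gripper":1},
    {"x":0,"y":0,"z":0,"wx":0,"wy":0,"wz":0,"gripper":1},
    {"x":0,"y":0,"z":0,"wx":0,"wy":0,"wz":0,"gripper":1},
    {"x":0,"y":0,"z":0,"wx":0,"wy":0,"wz":0,"gripper":1},
  ],
)

```text
time_s: 15.35
position: [0.5506, 0.0103, 0.2425]
tool_rot: [[0.02, -1.0, 0.001], [-1.0, -0.02, 0.0], [-0.0, -0.001, -1.0]]
ft_force: [-2.1, 2.5, 5.0]
grip_width: 0.0227
```

```bash
python3 - <<'E'
from h import *
b=cam("side");w=cam("wrist");cv2.imwrite("b5.png",b["color"]);cv2.imwrite("w5.png",w["color"])
im=np.zeros((400,800,3),np.uint8)
im[:,:400]=cv2.resize(b["color"][130:290,240:400],(400,400),interpolation=cv2.INTER_CUBIC);im[:,400:]=cv2.resize(w["color"][60:380,160:480],(400,400))
cv2.imwrite("pics/grip.png",im)
o=env.observe();print(o["ft_force"],o["wrist_torque"],o["grip_width"])
E
```

```text
[-1.50603046  2.61276887  5.56915279] [0.28090372 0.26112674 0.03612289] 0.022772336081697115
```

View pics/grip.png

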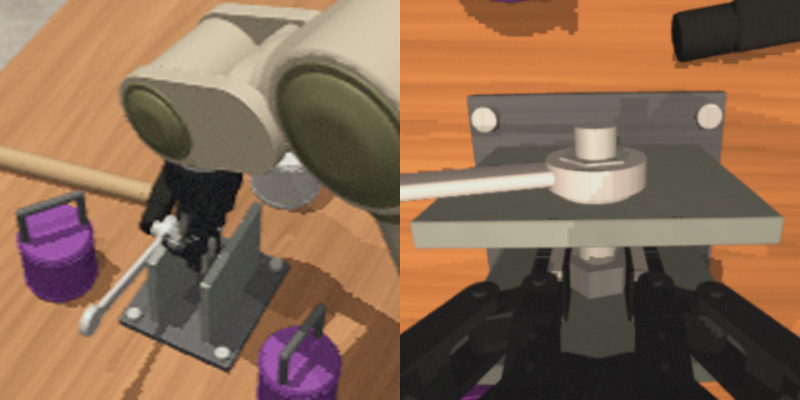

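Both fingers clasp the head at (597,278) in the right half. The spanner is untouched and the can still stands. I'm waiting 2 s and comparing the spanner in the images to check it is still.

>>> step_arm(
  increments=[
    {"x":0,"y":0,"z":0,"wx":0,"wy":0,"wz":0,"gripper":1},
    {"x":0,"y":0,"z":0,"wx":0,"wy":0,"wz":0,"gripper":1},
    {"x":0,"y":0,"z":0,"wx":0,"wy":0,"wz":0,"gripper":1},
    {"x":0,"y":0,"z":0,"wx":0,"wy":0,"wz":0,"gripper":1},
    {"x":0,"y":0,"z":0,"wx":0,"wy":0,"wz":0,"gripper":1},
    {"x":0,"y":0,"z":0,"wx":0,"wy":0,"wz":0,"gripper":1},
    {"x":0,"y":0,"z":0,"wx":0,"wy":0,"wz":0,"gripper":1},
    {"x":0,"y":0,"z":0,"wx":0,"wy":0,"wz":0,"gripper":1},
    {"x":0,"y":0,"z":0,"wx":0,"wy":0,"wz":0,"gripper":1},
    {"x":0,"y":0,"z":0,"wx":0,"wy":0,"wz":0,"gripper":1},
    {"x":0,"y":0,"z":0,"wx":0,"wy":0,"wz":0,"gripper":1},
    {"x":0,"y":0,"z":0,"wx":0,"wy":0,"wz":0,"gripper":1},
    {"x":0,"y":0,"z":0,"wx":0,"wy":0,"wz":0,"gripper":1},
    {"x":0,"y":0,"z":0,"wx":0,"wy":0,"wz":0,"gripper":1},
    {"x":0,"y":0,"z":0,"wx":0,"wy":0,"wz":0,"gripper":1},
    {"x":0,"y":0,"z":0,"wx":0,"wy":0,"wz":0,"gripper":1},
    {"x":0,"y":0,"z":0,"wx":0,"wy":0,"wz":0,"gripper":1},
    {"x":0,"y":0,"z":0,"wx":0,"wy":0,"wz":0,"gripper":1},
    {"x":0,"y":0,"z":0,"wx":0,"wy":0,"wz":0,"gripper":1},
    {"x":0,"y":0,"z":0,"wx":0,"wy":0,"wz":0,"gripper":1},
  ],
)

```text
time_s: 17.45
position: [0.5506, 0.0103, 0.2425]
tool_rot: [[0.02, -1.0, 0.001], [-1.0, -0.02, 0.0], [-0.0, -0.001, -1.0]]
ft_force: [-1.2, 3.1, 6.0]
grip_width: 0.0226
```

```bash
python3 - <<'E'
from h import *
w0=cv2.imread("w5.png");w1=cam("wrist")["color"];b0=cv2.imread("b5.png");b1=cam("side")["color"]
g=lambda i:cv2.cvtColor(i,cv2.COLOR_BGR2GRAY).astype(np.float32)
def sh(p,q,r): 
    y0,y1,x0,x1=r;return np.round(cv2.phaseCorrelate(g(p)[y0:y1,x0:x1],g(q)[y0:y1,x0:x1],cv2.createHanningWindow((x1-x0,y1-y0),cv2.CV_32F))[0],3), np.abs(g(p)-g(q))[y0:y1,x0:x1].max()
print("spanner wrist",sh(w0,w1,(180,240,20,270)),"side",sh(b0,b1,(222,270,262,310)))
print("ref wrist (plate)",sh(w0,w1,(225,275,330,480)))
o=env.observe();print(o["time_s"],o["ft_force"],o["grip_width"])
E
```

```text
spanner wrist (array([0.048, 0.042]), np.float32(13.0)) side (array([0.037, 0.048]), np.float32(12.0))
ref wrist (plate) (array([-0.075,  0.018]), np.float32(12.0))
17.55 [-1.93746675  2.84426516  4.74075437] 0.022719966179955635
```

```bash
python3 -c "
from rig import env
print(env.close_job())"
```

```text
the job is handed in; nothing more can be done
None
```

I lifted the can off the bracket by its handle and stood it upright on the bench at about (0.548, −0.171), roughly 0.18 m from the bracket. I then gripped the bolt head in the gap with the grip set to 100 N and handed the job in while still holding it, at about 17.6 s.

- **Grip:** the fingers stayed at 22.7 mm, with the grasp point about 2.5 mm above the head's measured centre. The grip force itself cannot be read. The width reads slightly under the 24 mm across flats, as it also did on the 10 mm handle bar.
- **Bolt and spanner:** over the last 2 s the spanner's image moved less than 0.1 px in both the wrist and side views, which is noise level. The pictures show nothing touching the spanner.
- **Other objects:** the can was still standing at the last look. The mug, tape and mallet looked undisturbed in the pictures, but I did not measure that.
- **Disagreements:** my first move call was refused because of missing keys, and nothing moved. The two views differed by up to about 6 mm on the head's position; I used the bracket's plate midlines, which agreed with the wrist view.

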